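# Lock the tape roll on its axle with the R-clip

### The arm

A 7-joint arm with a two-finger parallel gripper is mounted at the origin on a cart in front of the work surface, level with it; the furniture and walls round the work are solid. World frame = base frame: x ahead of the robot, y to its left, z up, the work surface at z = 0. Lengths are in m, angles in rad, forces in N, time in s.
With the tool pointing down it reaches from about 0.425 to 0.875 m from the base axis. Payload 8.4 kg.
Tool frame: the origin (TCP) lies between the finger pads; the fingertips stand 8 mm ahead of it and the grasp point (between the pads) lies 11 mm behind it (nose_length is the distance from the TCP to the fingertips, in m); z points along the fingers, x is the direction in which the jaws open and shut, and the axes are right-handed (so a half turn about z gives the same grasp; the last joint's range is limited). The gripper opens to 85 mm and grips with 20 to 120 N. Pads are 22 mm wide; open, the fingers measure 114 mm over their backs; the gripper's body (76 mm by 85 mm) begins 54 mm behind the grasp point. The pads swing forward as they close: fully open they stand 13 mm farther back than shut.
Start: joints at [1.022, 0.333, 0.04, 1.465, -0.013, 1.343, -0.059], TCP at [0.283, -0.585, 0.239] pointing down, gripper open.
Joint ranges: [-2.58, 2.58], [-0.38, 2.09], [-1.3, 1.39], [0.25, 2.4], [-1.5, 4.64], [0.08, 2.09], [-2.65, 2.65]. Speed limits (rad/s): [2.22, 2.22, 2.79, 2.79, 3.14, 3.14, 3.14].

### API

Orientations are given as a unit quaternion [w, x, y, z].
In Python, from workcell import * gives the robot as it stands. The module is installed in compiled form; this text tells all that it offers. Calls block until the motion is done:
- movep(position, orientation): joint-space move of the TCP to a pose.
- movel(position, velocity=0.15, ori=None, stop_force=None): straight line of the TCP; ori=None keeps the orientation; velocity is the mean speed in m/s. With stop_force (N) it stops when the force on the tool has changed by that much, and returns True; else False.
- movej(angles): joint-space move.
- grip(opening): opening from 0.0 (shut) to 1.0 (fully open); the grip force is fixed at half the most; returns when the fingers have stopped.
- pause(seconds).
- ik(position, orientation): joint angles nearest the present ones, or None.
- observe(): the state.
- camera(name): name is "side" or "top" or "wrist"; returns the picture (400x640x3 uint8, red, green, blue); there is no depth.
- get_calibration(name): a dict with "fx", "fy", "cx", "cy" (pixels), "position" and "attitude" of the camera in the world. Camera axes: x right, y up, looking along -z (the intrinsics and any distortion apply to the point x, -y, -z); pixel columns grow to the right and rows downward; lengths in m; the calibration is good to about 2 mm. A picture is of the moment at which its call begins: read the wrist's pose just before it. get_calibration takes no time and is no camera call; for the wrist camera it gives the pose at the moment of the call.
A pose or a line that the arm cannot do raises Unreachable and nothing moves.
- finish_job(): hands the job in, once; it reports no verdict.
The state is a dict: "clock": time; "joint_pos": joint angles; "joint_vel": joint speeds; "joint_efforts": joint torques, N m; "position": TCP position; "ee_rot": TCP orientation; "contact_force": force on the tool from outside, world axes, zero at the start; "ft_torque": the same for the moment, N m; "opening": opening from 0.0 (shut) to 1.0 (fully open).
Only numpy, scipy, OpenCV 4.12 (cv2) and the standard library are available. Lean on these libraries where they do the work, as an engineer would, in place of code of your own. Each camera call takes 0.05 s, during which the arm holds its last target.

### The job

The roll of kraft tape on the counter dispenser is only half on: push it fully home along its axle, against the shoulder. Then take the red-headed R-clip out of the socket on top of the bracket and push its straight leg down through the axle's cross-hole, gently, by feel, until the bent leg rides over the axle and snaps round it. Stop as soon as it is home, since a clip that is forced bends; let go and leave the jar and the packed cakes where they are.

Things in the scene. Friction and masses are not known exactly. Their poses are not given: they have to be found in the camera images.
- dispenser: tape dispenser screwed to the table: dark base plate 134 x 104 x 8 mm, grey bracket 126 mm high across its rear. Origin under the plate; z up, -x points along the axle to its free end. Steel axle 20 mm thick, axis at z = 80 mm, free end at x = -68 mm, turns stiffly in its bearing (about 5 N at its surface) and stays where it is turned. Low tear-off bar at y = -50 mm, 35 mm high
- hole (a point): centre of the axle's cross-hole, on the axle's axis (80 mm above the table); axes as the dispenser. Hole 5.2 mm wide, right through the 20 mm axle, its edge just broken. The axle may be turned so that the hole leans up to 0.7 rad to either side (+y or -y) of upright; this lean is not measured: see it or feel for it, then turn the axle upright with the leg's tip in the mouth
- roll_face (a point): centre of the outer flat face of the tape roll (84 mm across, 40 mm wide, brown paper), on the axle's axis; axes as the dispenser. A black core sleeve 27 mm thick stands out 16 mm beyond the face toward -x, so push the face above it. When the roll is home, the face is 22 mm and the sleeve's end 6 mm from the hole's centre; before that the sleeve covers the hole
- roll (a joint): how far the roll is from home along the axle (m): 0 home against the shoulder, larger nearer the free end (at most 0.026). Rubs with about 2 N
- clip_head (a point): centre of the R-clip's red vinyl-dipped head, where it is gripped: 9 mm thick (x), 20 mm wide (y), 24 mm high (z), flat-sided. z up along the clip, the straight leg hangs 3 mm to -y of it, the bent leg to +y. Parked upright, but loosely, in the socket, turned by up to 0.5 rad. Clip mass about 60 g
- clip_home (a point): point on the straight leg's centre line, 34 mm below the head's centre; axes as the head. It lies at the hole's centre when the clip is home, upright and in the plane across the axle. The springy bent leg (4 mm wire) meets the axle 17 mm before home, resists with 3 to 10 N until 8 mm before home, then closes under it; at home the push rises steeply: keep it below 20 N
- clip_tip (a point): rounded end of the straight leg (4 mm round wire), 28 mm below the home point, 62 mm below the head's centre; axes as the head. The bent leg ends 8 mm higher
- socket (a point): centre of the mouth of the parking socket, a tube 12 mm thick and 22 mm high with a bore of 5 mm, 19 mm deep, on top of the bracket, 148 mm above the table; the clip is drawn straight up out of it
- honey_jar: glass honey jar, 64 mm across, 97 mm high, beside the dispenser; origin under its middle; leave it alone
- butter_bar: packed butter cake bar in clear film, 57 x 101 x 25 mm; origin under its middle; leave it alone
- ring_cake: packed chocolate ring cake in clear film, 90 x 94 x 24 mm; origin under its middle; leave it alone
Mind the look-alikes: they are no part of the job. What is shaped like the part that bears clip_head but yellow is not meant.

How it is judged:
By the outcome, as a careful person would: the job done as asked, in the order asked, and still so for the second after the job is handed in, with the robot touching nothing.
It also fails if it takes over 72 s, if anything falls off the work surface, if the arm or the gripper's body presses on something with over 40 N, if the wrist force passes 120 N, or if a joint passes its speed limit or range.

## Working session

There is one attempt and no reset: what is moved stays moved. The work goes in short steps, each a Python script; the robot and the scene stay as the last script left them, time stands still between calls to the robot, and variables do not carry over. Pictures are saved under pics/ and viewed, and the job is handed in when it is done.

```bash
mkdir -p pics; python3 - <<'E'
from workcell import *
import cv2
s=observe();print({k:s[k] for k in s})
for n in("side","top","wrist"):
    c=get_calibration(n);print(n,c)
    cv2.imwrite(f"pics/a_{n}.png",camera(n)[:,:,::-1])
E
```

```text
{'clock': 0.0, 'joint_pos': array([ 1.02181409,  0.33393752,  0.03986414,  1.46626028, -0.01339452,
        1.34330855, -0.05848695]), 'joint_vel': array([-0.00035097, -0.00126969, -0.00038305,  0.00114251, -0.00031388,
        0.00053649, -0.00116691]), 'joint_efforts': array([-9.16121171e-04, -6.58561349e+01,  1.36397816e+00, -4.05571282e+01,
        1.62275915e-02,  1.23559145e-02, -1.74049882e-05]), 'position': array([ 0.28238676, -0.58496458,  0.2384093 ]), 'ee_rot': array([-3.88297338e-04,  8.46987061e-01, -5.31612866e-01, -7.26698819e-04]), 'contact_force': array([-0.05896525, -0.33960292,  1.21215911]), 'ft_torque': array([ 0.03837476,  0.02855201, -0.02181141]), 'opening': 0.9986423123952223}
side {'fx': 455.9422971810025, 'fy': 455.9422971810025, 'cx': 320.0081501112262, 'cy': 198.2514272358601, 'position': array([0.32311127, 0.72988795, 0.49043001]), 'attitude': array([-0.12142896, -0.08381692,  0.55077341,  0.82150982])}
top {'fx': 379.92760527257406, 'fy': 379.92760527257406, 'cx': 323.5382400609054, 'cy': 197.35863906356377, 'position': array([ 0.43693402, -0.05074334,  0.96355858]), 'attitude': array([-0.70003268, -0.04502036,  0.06410699,  0.70980117])}
wrist {'fx': 320.3381349212684, 'fy': 320.3381349212684, 'cx': 315.0032388973739, 'cy': 198.9471552056201, 'position': array([ 0.3469243 , -0.55463572,  0.3718325 ]), 'attitude': array([ 0.83831677, -0.12062925,  0.07690993, -0.52607837])}
```

View pics/a_side.png

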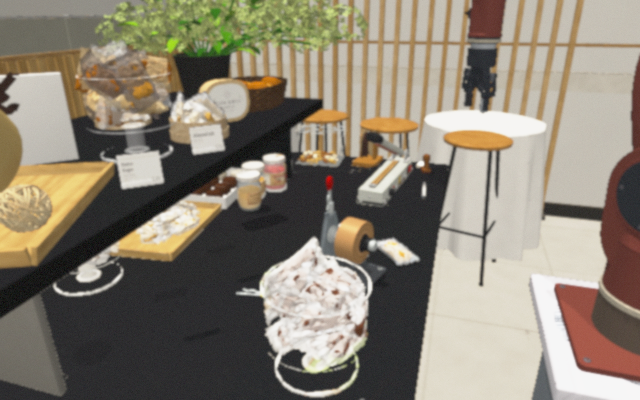

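View pics/a_top.png

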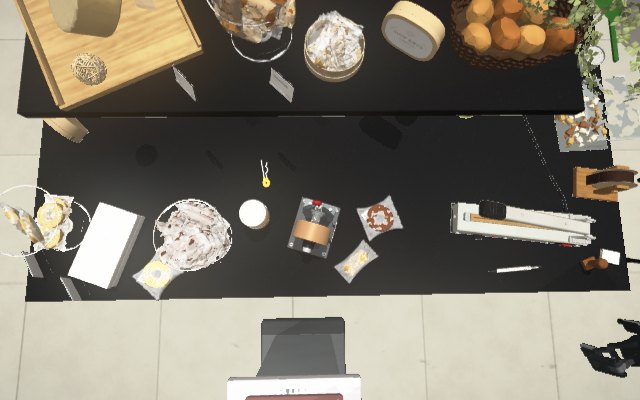

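View pics/a_wrist.png

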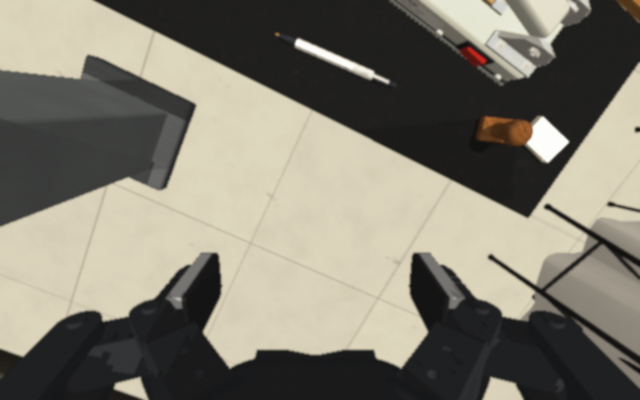

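```bash
cat > h.py <<'E'
import numpy as np, cv2
from scipy.spatial.transform import Rotation as R
def Rq(q): return R.from_quat([q[1],q[2],q[3],q[0]])
def qR(r):
    x,y,z,w=r.as_quat(); return np.array([w,x,y,z])
def ray(c,uv):
    d=np.array([(uv[0]-c['cx'])/c['fx'],-(uv[1]-c['cy'])/c['fy'],-1.0])
    d=Rq(c['attitude']).apply(d); return np.array(c['position']),d/np.linalg.norm(d)
def onz(c,uv,z):
    p,d=ray(c,uv); return p+d*(z-p[2])/d[2]
def proj(c,P):
    q=Rq(c['attitude']).inv().apply(np.array(P)-c['position'])
    q=np.atleast_2d(q); return np.stack([c['cx']-c['fx']*q[:,0]/q[:,2], c['cy']+c['fy']*q[:,1]/q[:,2]],1)
def tri(rays):
    A=np.zeros((3,3));b=np.zeros(3)
    for p,d in rays:
        M=np.eye(3)-np.outer(d,d);A+=M;b+=M@p
    x=np.linalg.solve(A,b); return x,[np.linalg.norm((np.eye(3)-np.outer(d,d))@(x-p)) for p,d in rays]
def down(a):
    "tool pointing down, jaw x axis at world angle a"
    x=np.array([np.cos(a),np.sin(a),0]);z=np.array([0,0,-1.]);y=np.cross(z,x)
    return qR(R.from_matrix(np.stack([x,y,z],1)))
E
python3 - <<'E'
from workcell import *
from h import *
im=cv2.imread('pics/a_top.png');c=get_calibration('top')
for uv,z in [((317,203),.18),((313,228),.12),((253,214),.097),((297,200),.0),((335,208),0),((289,245),.0),((327,256),0),((380,216),.024),((356,261),.025)]: print(uv,onz(c,uv,z).round(3))
cv2.imwrite('pics/b1.png',cv2.resize(im[170:300,220:420],None,fx=4,fy=4,interpolation=cv2.INTER_CUBIC))
im=cv2.imread('pics/a_side.png')
cv2.imwrite('pics/b2.png',cv2.resize(im[160:300,290:440],None,fx=4,fy=4,interpolation=cv2.INTER_CUBIC))
w=get_calibration('wrist');s=observe()
T=Rq(s['ee_rot']);print(T.inv().apply(w['position']-s['position']),(T.inv()*Rq(w['attitude'])).as_matrix().round(3))
E
```

```text
(317, 203) [ 0.547 -0.059  0.18 ]
(313, 228) [ 0.5  -0.05  0.12]
(253, 214) [0.535 0.086 0.097]
(297, 200) [ 0.581 -0.01   0.   ]
(335, 208) [ 0.559 -0.107  0.   ]
(289, 245) [0.467 0.011 0.   ]
(327, 256) [ 0.438 -0.084  0.   ]
(380, 216) [ 0.534 -0.217  0.024]
(356, 261) [ 0.425 -0.154  0.025]
[ 0.00049911 -0.07125736 -0.133334  ] [[ 1.    -0.     0.001]
 [ 0.    -0.959 -0.283]
 [ 0.001  0.283 -0.959]]
```

View pics/b1.png

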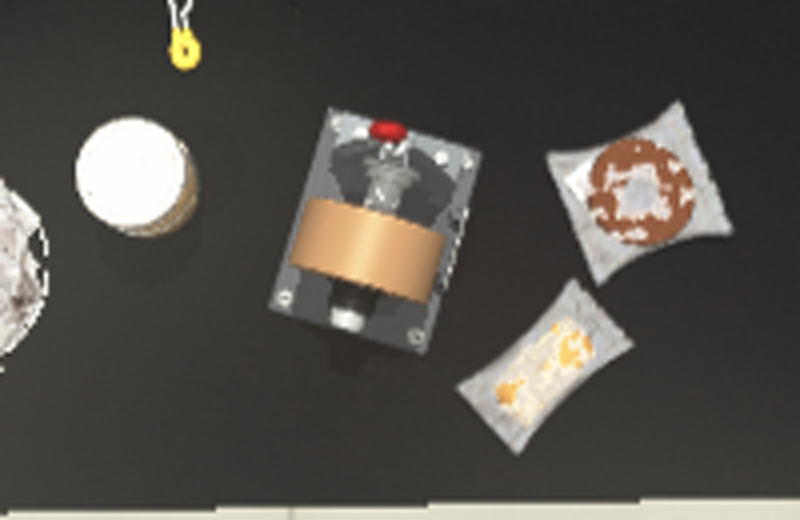

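View pics/b2.png

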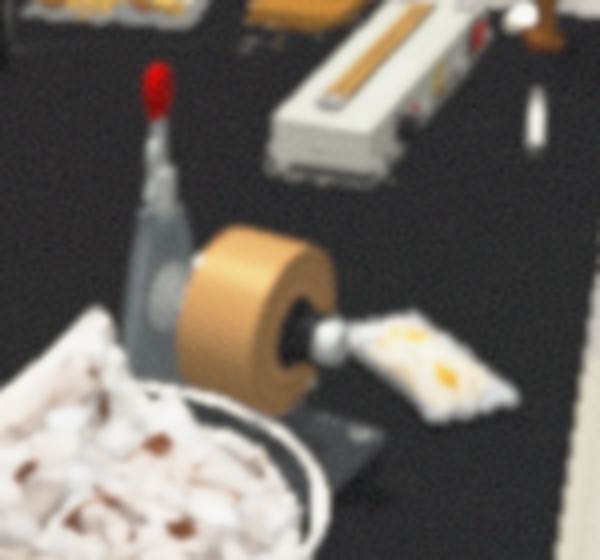

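```bash
python3 - <<'E'
from workcell import *
from h import *
yaw=-.2
c=get_calibration('top')
print(onz(c,(306,250),.09),onz(c,(306.5,248),.09))
for p in [(.435,-.035,.27),(.46,-.035,.105)]:
    print(ik(p,down(yaw+np.pi/2)),ik(p,down(yaw-np.pi/2)))
movep((.435,-.035,.27),down(yaw+np.pi/2))
s=observe();w=get_calibration('wrist');im=camera('wrist')
cv2.imwrite('pics/c.png',im[:,:,::-1]);np.save('c.npy',im);import pickle;pickle.dump(w,open('c.pkl','wb'))
print(s['clock'],s['position'],s['contact_force'])
E
```

```text
[ 0.45206933 -0.03363516  0.09      ] [ 0.4565649  -0.03481248  0.09      ]
[ 0.62023937 -0.10747283 -0.58538566  1.8763913  -0.06070768  1.35527065
  1.42131004] [ 0.50189855 -0.10638109 -0.47833829  1.88074713 -0.05004999  1.35562346
 -1.73422818]
[ 0.58021181  0.11836748 -0.6268202   2.0408493   0.08208378  1.00624943
  1.28353204] [ 0.42743538  0.10273622 -0.46610345  2.04734794  0.05469177  1.00308119
 -1.83677431]
2.2083 [ 0.43512434 -0.03582932  0.2699748 ] [ 0.78762619 -0.40421028 -0.60956501]
```

View pics/c.png

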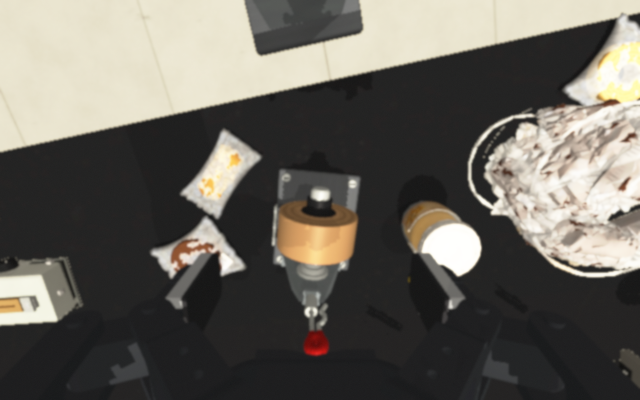

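```bash
python3 - <<'E'
from h import *
im=cv2.imread('pics/c.png')
cv2.imwrite('pics/c1.png',cv2.resize(im[160:360,250:390],None,fx=4,fy=3,interpolation=cv2.INTER_CUBIC))
E
```

```text
(no output)
```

View pics/c1.png

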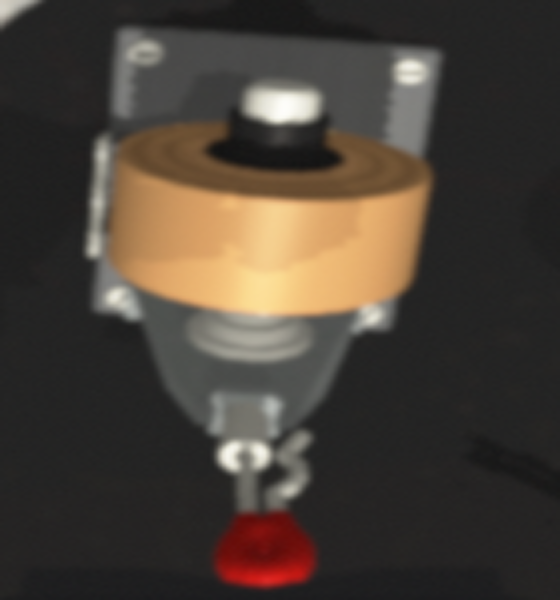

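```bash
python3 - <<'E'
from h import *
import pickle
w=pickle.load(open('c.pkl','rb'))
f=lambda x,y:(250+x/4,160+y/3)
P={k:onz(w,f(*uv),z) for k,uv,z in [('FR',(118,28),.008),('FL',(440,50),.008),('RR',(95,308),.008),('RL',(390,328),.008),('rollR',(117,150),.08),('rollL',(432,172),.08),('endtop',(283,83),.085),('axR',(243,95),.08),('axL',(323,100),.08),('socketmouth',(245,455),.148),('head',(265,548),.191)]}
for k in P: print(k,P[k].round(4))
C=(P['FR']+P['FL']+P['RR']+P['RL'])/4
e=[P['FL']-P['FR'],P['RL']-P['RR'],P['RR']-P['FR'],P['RL']-P['FL'],P['rollL']-P['rollR'],P['axL']-P['axR']]
print(C,[np.linalg.norm(v) for v in e]);print([np.arctan2(-v[0],v[1]) for v in (e[0],e[1],e[4],e[5])],[np.arctan2(v[1],v[0]) for v in e[2:4]])
E
```

```text
FR [ 0.4315 -0.0811  0.008 ]
FL [0.461  0.0161 0.008 ]
RR [ 0.5559 -0.1188  0.008 ]
RL [ 0.5861 -0.0218  0.008 ]
rollR [ 0.4619 -0.0808  0.08  ]
rollL [ 4.869e-01 -1.000e-04  8.000e-02]
endtop [ 0.4455 -0.0326  0.085 ]
axR [ 0.4489 -0.0439  0.08  ]
axL [ 0.4549 -0.0237  0.08  ]
socketmouth [ 0.5439 -0.0624  0.148 ]
head [ 0.5426 -0.0576  0.191 ]
[ 0.50862432 -0.05138408  0.008     ] [np.float64(0.10161827134737852), np.float64(0.10156435998275852), np.float64(0.12994169296587085), np.float64(0.13073384009639197), np.float64(0.08442064108398895), np.float64(0.021005101706304496)]
[np.float64(-0.2947196486144235), np.float64(-0.30251951842587527), np.float64(-0.300379632385303), np.float64(-0.28840092946356366)] [np.float64(-0.29391140290244033), np.float64(-0.2943523070592102)]
```

```bash
cat >> h.py <<'E'
YAW=-.296; C=np.array([.5086,-.0514,0]); XD=np.array([np.cos(YAW),np.sin(YAW),0]); YD=np.array([-np.sin(YAW),np.cos(YAW),0])
def W(x,y,z): return C+x*XD+y*YD+np.array([0,0,z])
def D(p): v=np.array(p)-C; return np.array([v@XD,v@YD,v[2]])
A0=YAW+np.pi/2
E
python3 - <<'E'
from workcell import *
from h import *
movep(W(-.066,0,.16),down(A0))
grip(0.0)
movel(W(-.066,0,.109),velocity=.12)
s=observe();print(s['clock'],D(s['position']),s['contact_force'],s['opening'])
r=movel(W(-.015,0,.109),velocity=.035,stop_force=7)
s=observe();print(r,s['clock'],D(s['position']),s['contact_force'])
pause(.1);s=observe();print(D(s['position']),s['contact_force'])
E
```

```text
4.1167 [-0.06584841  0.00017498  0.10929467] [ 0.37006449 -0.06625635  1.20473789] -0.0012324516660936274
True 5.1833 [-0.02649776 -0.00014319  0.10832793] [ 0.14811532 -0.05796769 -0.19426796]
[-0.02658361 -0.00020392  0.10822012] [0.40208638 0.68535033 0.39734893]
```

```bash
python3 - <<'E'
from workcell import *
from h import *
p=D(observe()['position'])
r=movel(W(p[0]+.012,0,.109),velocity=.02,stop_force=9)
s=observe();print(r,s['clock'],D(s['position']),s['contact_force'])
movel(W(-.045,0,.109),velocity=.1)
movep(W(-.07,-.0,.23),down(A0))
w=get_calibration('wrist');im=camera('wrist')
cv2.imwrite('pics/d.png',im[:,:,::-1]);import pickle;pickle.dump(w,open('d.pkl','wb'))
print(observe()['clock'],w['position'])
im=im[:,:,::-1]
cv2.imwrite('pics/d1.png',cv2.resize(im[150:350,230:410],None,fx=4,fy=3,interpolation=cv2.INTER_CUBIC))
E
```

```text
True 5.5583 [-0.02659399 -0.00037859  0.10778156] [-0.28370433  0.12056108  0.05321834]
6.5 [ 0.37285627 -0.0109463   0.36386727]
```

View pics/d.png

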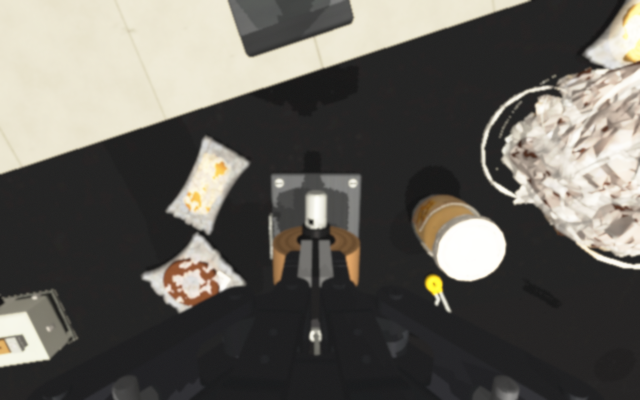

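View pics/d1.png

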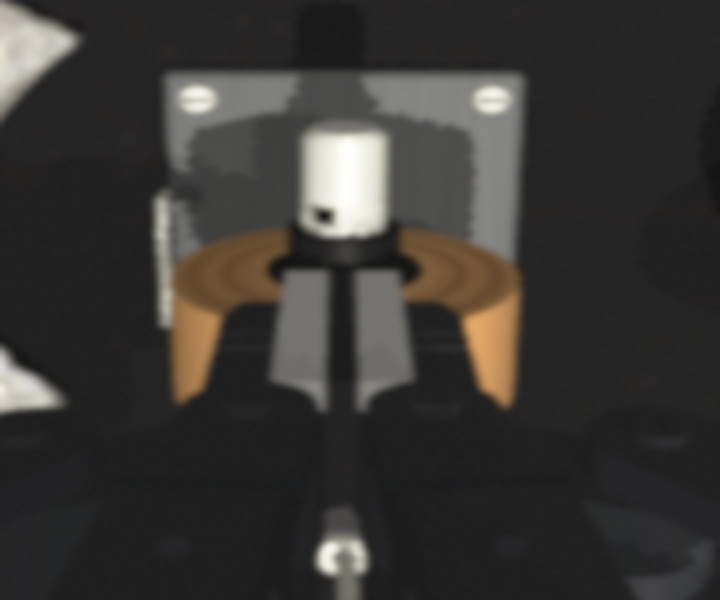

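```bash
python3 - <<'E'
from h import *
import pickle
w=pickle.load(open('d.pkl','rb'))
im=cv2.imread('pics/d.png')
np.set_printoptions(linewidth=200)
g=cv2.cvtColor(im,cv2.COLOR_BGR2GRAY)
print(g[185:236,302:332][::1])
f=lambda x,y:(230+x/4,150+y/3)
for n,uv,z in [('FR',(165,73),.008),('FL',(525,73),.008),('axL',(387,180),.08),('axR',(302,180),.08),('sleeveL',(400,230),.08),('sleeveR',(291,230),.08),('faceL',(522,275),.08),('faceR',(170,275),.08),('hole',(322,215),.0885),('sleevetop',(345,237),.0935),('endtop',(343,122),.09)]:
    print(n,D(onz(w,f(*uv),z)).round(4))
E
```

```text
[[ 85  78  77 ... 131 130 131]
 [ 79  74  75 ... 128 126 128]
 [ 72  71  72 ... 116 114 120]
 ...
 [ 47  31  30 ...  44  65  79]
 [ 37  27  25 ...  36  51  66]
 [ 28  22  23 ...  27  35  48]]
FR [-0.0653 -0.0506  0.008 ]
FL [-0.0652  0.0514  0.008 ]
axL [-0.0467  0.01    0.08  ]
axR [-0.0468 -0.0099  0.08  ]
sleeveL [-0.0301  0.0132  0.08  ]
sleeveR [-0.0301 -0.0126  0.08  ]
faceL [-0.0146  0.0427  0.08  ]
faceR [-0.0147 -0.0419  0.08  ]
hole [-0.0383 -0.0051  0.0885]
sleevetop [-0.0331  0.0001  0.0935]
endtop [-0.0681 -0.0003  0.09  ]
```

```bash
python3 - <<'E'
from workcell import *
from h import *
import pickle
movep(W(.02,.003,.30),down(A0))
grip(1.0)
w=get_calibration('wrist');im=camera('wrist');s=camera('side')
print(observe()['clock'])
cv2.imwrite('pics/e.png',im[:,:,::-1]);pickle.dump(w,open('e.pkl','wb'));cv2.imwrite('pics/es.png',s[:,:,::-1])
im=im[:,:,::-1]
cv2.imwrite('pics/e1.png',cv2.resize(im[150:350,230:410],None,fx=4,fy=3,interpolation=cv2.INTER_CUBIC))
cv2.imwrite('pics/es1.png',cv2.resize(s[160:260,290:390,::-1],None,fx=6,fy=6,interpolation=cv2.INTER_CUBIC))
E
```

```text
7.9167
```

View pics/e.png

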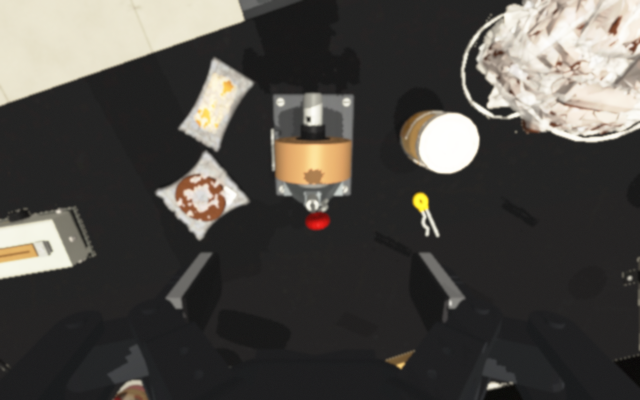

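View pics/e1.png

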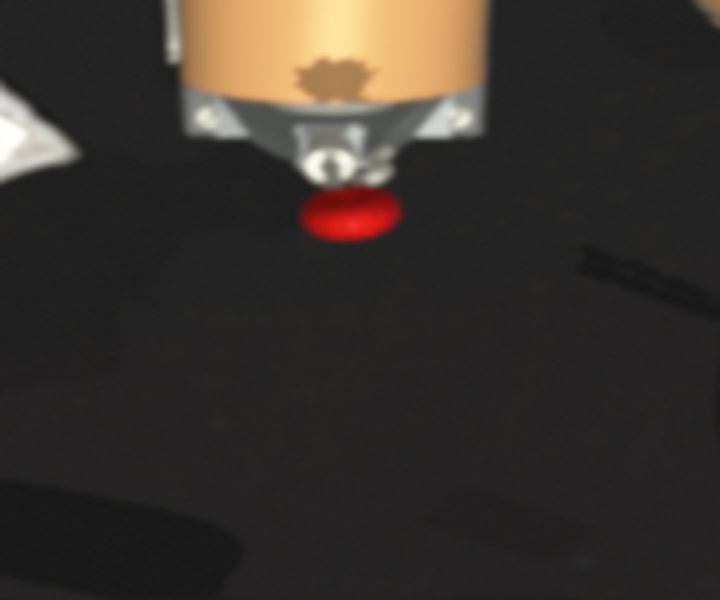

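View pics/es1.png

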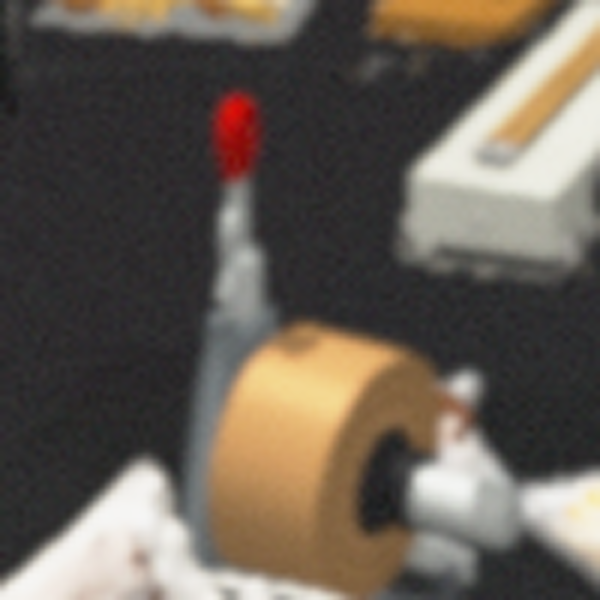

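```bash
python3 - <<'E'
from workcell import *
from h import *
import pickle
w=pickle.load(open('e.pkl','rb'));cs=get_calibration('side')
def red(f,x0,x1,y0,y1):
    im=cv2.imread(f).astype(int);m=((im[:,:,2]>90)&(im[:,:,1]<60)&(im[:,:,0]<70)).astype(np.uint8)
    k=np.zeros_like(m);k[y0:y1,x0:x1]=m[y0:y1,x0:x1];return k
a=red('pics/e.png',290,350,190,250);b=red('pics/es.png',315,345,165,200)
ra=[]
for m,c in((a,w),(b,cs)):
    M=cv2.moments(m,True);u=(M['m10']/M['m00'],M['m01']/M['m00']);ys,xs=np.nonzero(m)
    th=.5*np.arctan2(2*M['mu11'],M['mu20']-M['mu02'])
    print(u,M['m00'],xs.min(),xs.max(),ys.min(),ys.max(),'theta',th,cv2.minAreaRect(np.stack([xs,ys],1).astype(np.float32)))
    ra.append(ray(c,u))
x,r=tri(ra);print(x,D(x),r)
for z in(.191,.197,.203): print(D(onz(w,(318,221),z)))
# axle/side check of side calibration: red top row
E
```

```text
(317.4281690140845, 220.90140845070422) 355.0 306 329 212 230 theta -0.18631233695860275 ((317.5, 221.0), (18.0, 23.0), 90.0)
(328.8369565217391, 181.7391304347826) 92.0 325 332 175 189 theta -1.5698879938307118 ((328.5, 182.0), (14.0, 7.0), 90.0)
[ 0.54702646 -0.05861413  0.18853115] [0.03885967 0.00430847 0.18853115] [np.float64(0.00025833582321832077), np.float64(0.00025833582321855094)]
[0.03777913 0.00464188 0.191     ]
[0.03555592 0.0045814  0.197     ]
[0.03333271 0.00452093 0.203     ]
```

```bash
python3 - <<'E'
from h import *
import pickle
w=pickle.load(open('e.pkl','rb'))
im=cv2.imread('pics/e.png').astype(int);m=((im[:,:,2]>90)&(im[:,:,1]<60)&(im[:,:,0]<70))
m[:190]=0;m[250:]=0;m[:,:290]=0;m[:,350:]=0
ys,xs=np.nonzero(m)
P=np.array([D(onz(w,(x,y),.195))[:2]*1000 for x,y in zip(xs,ys)])
print(np.cov(P.T),P.min(0),P.max(0))
v=np.cov(P.T)
for AB in(28,22,18): print(AB,.5*np.arcsin(np.clip(-2*v[0,1]/AB,-1,1)))
for y in range(210,233): 
    q=xs[ys==y]; print(y,q.min() if len(q) else None,q.max() if len(q) else None)
E
```

```text
[[15.55159117 -1.94343954]
 [-1.94343954 23.24327951]] [28.77993472 -4.92511542] [43.94107229 13.32995579]
28 0.06963342999684523
22 0.08880431127026503
18 0.10882605665396267
210 None None
211 None None
212 315 321
213 311 324
214 311 326
215 310 327
216 309 328
217 308 328
218 307 329
219 306 329
220 306 329
221 306 329
222 306 329
223 306 329
224 306 328
225 306 327
226 307 327
227 308 325
228 309 324
229 310 322
230 314 316
231 None None
232 None None
```

```bash
python3 - <<'E'
from workcell import *
from h import *
import pickle
movep(W(.0365,.0043,.24),down(A0+.09))
grip(.55)
movel(W(.0365,.0043,.182),velocity=.1,stop_force=8)
s=observe();print(D(s['position']),s['contact_force'])
grip(0.0)
s=observe();print(s['clock'],D(s['position']),s['contact_force'],s['ft_torque'],s['opening'])
w=get_calibration('wrist');im=camera('wrist');s=camera('side')
cv2.imwrite('pics/f.png',im[:,:,::-1]);pickle.dump(w,open('f.pkl','wb'));cv2.imwrite('pics/fs.png',s[:,:,::-1])
im=im[:,:,::-1]
cv2.imwrite('pics/f1.png',cv2.resize(im[150:350,230:410],None,fx=4,fy=3,interpolation=cv2.INTER_CUBIC))
cv2.imwrite('pics/fs1.png',cv2.resize(s[140:260,280:390,::-1],None,fx=5,fy=5,interpolation=cv2.INTER_CUBIC))
E
```

```text
[0.03675453 0.00445892 0.18242073] [-0.21209054 -0.07833551  0.07183501]
9.8333 [0.03695551 0.00427311 0.18266557] [-0.70053773 -0.60292496  3.3580597 ] [-0.19011198 -0.01754484 -0.02896001] 0.21923458957027486
```

View pics/f1.png

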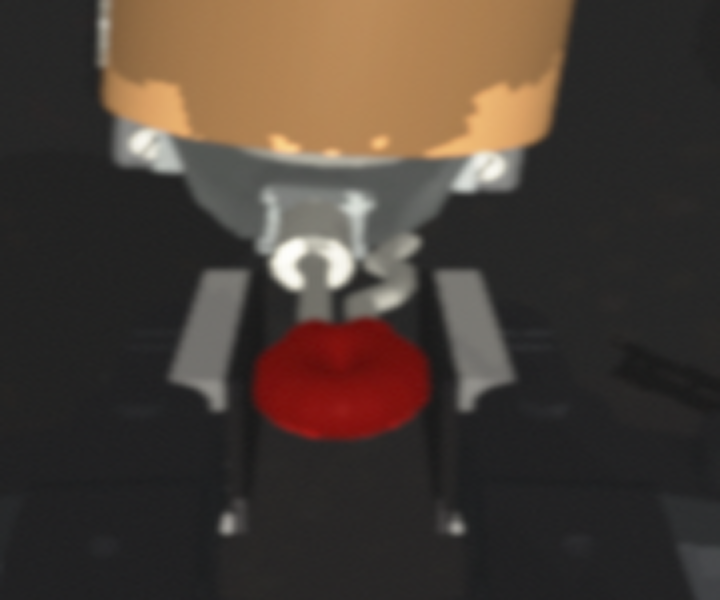

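View pics/fs1.png

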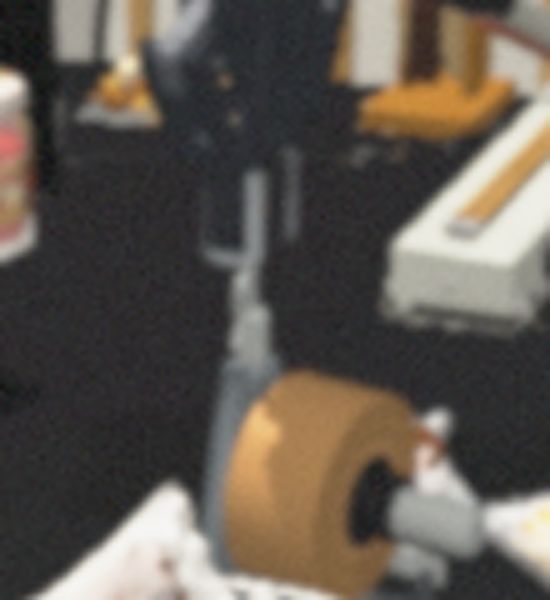

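```bash
python3 - <<'E'
from workcell import *
from h import *
import pickle
movel(W(.0365,.0043,.215),velocity=.07)
movel(W(.0365,.0043,.235),velocity=.15)
s=observe();print(s['clock'],s['contact_force'],s['opening'])
movel(W(-.0377,-.0021,.20),velocity=.15,ori=down(A0))
movel(W(-.0377,-.0021,.162),velocity=.1)
s=observe();print(s['clock'],D(s['position']),s['contact_force'],s['ft_torque'],s['opening'])
w=get_calibration('wrist');im=camera('wrist');s=camera('side')
cv2.imwrite('pics/g.png',im[:,:,::-1]);pickle.dump(w,open('g.pkl','wb'));cv2.imwrite('pics/gs.png',s[:,:,::-1])
im=im[:,:,::-1]
cv2.imwrite('pics/g1.png',cv2.resize(im[200:400,250:390],None,fx=5,fy=3,interpolation=cv2.INTER_CUBIC))
cv2.imwrite('pics/gs1.png',cv2.resize(s[140:280,320:430,::-1],None,fx=4,fy=4,interpolation=cv2.INTER_CUBIC))
E
```

```text
10.8417 [-0.75253512 -0.70108715 -0.59969266] 0.2175707954753784
12.075 [-0.0374087  -0.00189453  0.16214071] [-0.09102037  0.63378618 -1.14403097] [ 0.01408929  0.02392701 -0.03046847] 0.22069380229499028
```

View pics/g1.png

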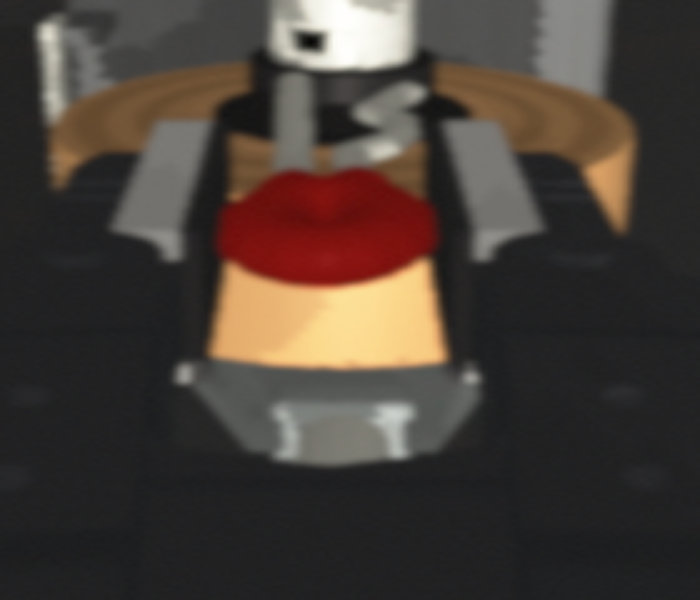

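View pics/gs1.png

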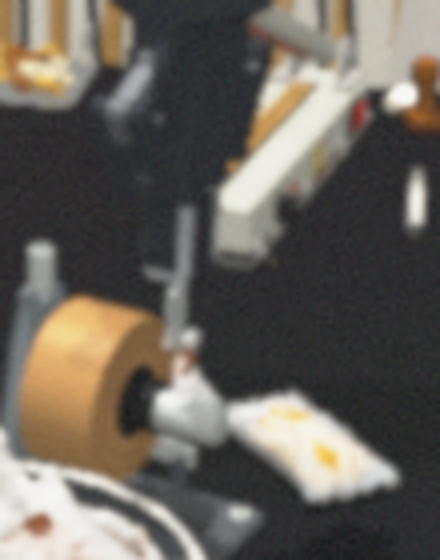

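```bash
python3 - <<'E'
from h import *
import pickle
w=pickle.load(open('g.pkl','rb'))
im=cv2.imread('pics/g.png');g=cv2.cvtColor(im,cv2.COLOR_BGR2GRAY)
np.set_printoptions(linewidth=220,threshold=100000)
print(g[200:230,300:340])
f=lambda x,y:(250+x/5,200+y/3)
for n,uv,z in [('tip',(294,76),.1076),('tip',(294,76),.1056),('hole',(308,41),.0886),('axL',(419,15),.08),('axR',(267,15),.08),('sleeveL',(432,50),.08),('sleeveR',(252,50),.08),('head',(328,230),.17)]:
    print(n,D(onz(w,f(*uv),z)).round(4))
E
```

```text
[[ 66  67  69  84 109 128 139 145 155 177 211 231 239 242 244 248 251 253 250 238 210 190 185 182 180 177 174 173 177 186 190 178 147 109  88  82  83  82  82  81]
 [ 66  67  70  85 111 130 140 145 154 173 207 230 239 242 244 248 252 253 253 246 221 201 195 186 181 178 175 176 186 199 201 183 148 109  87  82  83  82  81  81]
 [ 66  67  70  85 113 134 143 148 153 170 203 228 238 242 244 248 252 254 254 250 236 226 220 203 190 186 182 179 188 202 204 185 147 108  87  83  82  82  81  81]
 [ 66  67  70  86 116 140 149 150 153 165 193 223 237 242 244 248 252 254 254 253 250 246 240 227 213 207 198 185 188 201 203 184 147 108  87  83  82  82  81  81]
 [ 66  67  70  86 119 146 154 152 152 160 183 218 235 241 245 249 252 254 254 254 253 252 249 242 234 229 219 203 201 208 205 183 145 107  86  82  82  82  81  81]
 [ 66  67  69  86 122 151 159 155 154 159 177 212 233 241 244 249 252 254 254 254 254 253 250 248 244 240 232 223 220 219 208 182 145 106  87  82  82  82  81  81]
 [ 66  67  69  88 125 162 172 164 163 169 182 207 228 240 245 249 252 254 254 254 254 253 251 249 247 243 239 233 228 222 
[... 3340 characters left out ...]
20 114  99  75  54  48  51  58  64  68  69  67  63  58  53  51  49  46  49  58  72  85  91  84  68  51  43  52  71  85  88]
 [ 46  30  29  34  49  76 100 113 118 120 115 101  77  55  49  52  58  65  70  69  67  63  57  52  50  49  54  64  80  97 111 119 116 103  78  54  57  76  88  92]
 [ 45  30  27  33  49  76 100 113 118 120 115 102  78  56  49  53  59  65  69  70  67  62  57  52  50  55  68  84 100 115 127 136 140 133 107  70  58  75  89  94]]
tip [-0.037  -0.0065  0.1076]
tip [-0.0362 -0.0066  0.1056]
hole [-0.0381 -0.0049  0.0886]
axL [-0.0416  0.0106  0.08  ]
axR [-0.0416 -0.0108  0.08  ]
sleeveL [-0.0329  0.0126  0.08  ]
sleeveR [-0.0329 -0.013   0.08  ]
head [-0.0369 -0.0024  0.17  ]
```

```bash
python3 - <<'E'
from workcell import *
from h import *
import pickle
s=observe();print(s['contact_force'])
r=movel(W(-.0385,-.0003,.1475),velocity=.08,stop_force=4)
s=observe();print(r,s['clock'],D(s['position']),s['contact_force'],s['ft_torque'])
w=get_calibration('wrist');im=camera('wrist')[:,:,::-1]
cv2.imwrite('pics/i.png',im);pickle.dump(w,open('i.pkl','wb'))
cv2.imwrite('pics/i1.png',cv2.resize(im[190:270,285:350],None,fx=8,fy=7,interpolation=cv2.INTER_CUBIC))
E
```

```text
[-0.55902568 -0.31448145 -0.78207146]
True 12.4583 [-0.0392118  -0.00031286  0.14547753] [-0.75456814 -0.45218894 -1.46298306] [-0.01270532  0.01924493 -0.01598284]
```

View pics/i1.png

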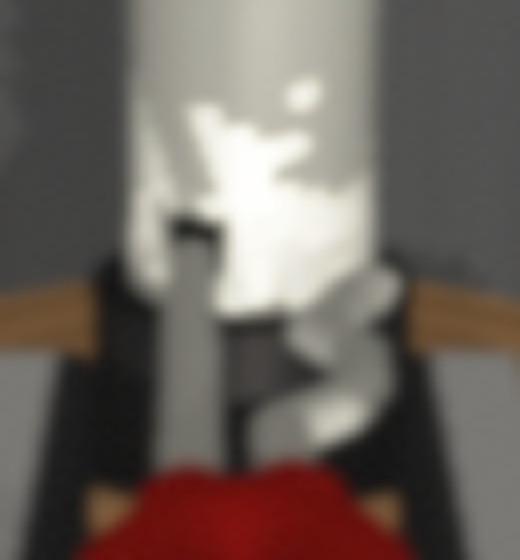

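```bash
python3 - <<'E'
from workcell import *
from h import *
import pickle
movel(W(-.0387,.0003,.1465),velocity=.03)
pause(.15)
s=observe();print(s['clock'],D(s['position']),s['contact_force'],s['ft_torque'])
r=movel(W(-.0387,.0003,.1395),velocity=.015,stop_force=3)
s=observe();print(r,s['clock'],D(s['position']),s['contact_force'],s['ft_torque'])
w=get_calibration('wrist');im=camera('wrist')[:,:,::-1]
cv2.imwrite('pics/j.png',im);pickle.dump(w,open('j.pkl','wb'))
cv2.imwrite('pics/j1.png',cv2.resize(im[190:270,285:350],None,fx=8,fy=7,interpolation=cv2.INTER_CUBIC))
E
```

```text
12.9083 [-0.03866731  0.00027911  0.14649518] [ 0.59142258  0.51721648 -0.13834173] [-0.00830573 -0.02419683  0.00147886]
False 13.525 [-0.03874481  0.000311    0.13942503] [ 0.16907711  0.11806923 -0.71643248] [-0.03009082  0.00383083  0.05584313]
```

View pics/j1.png

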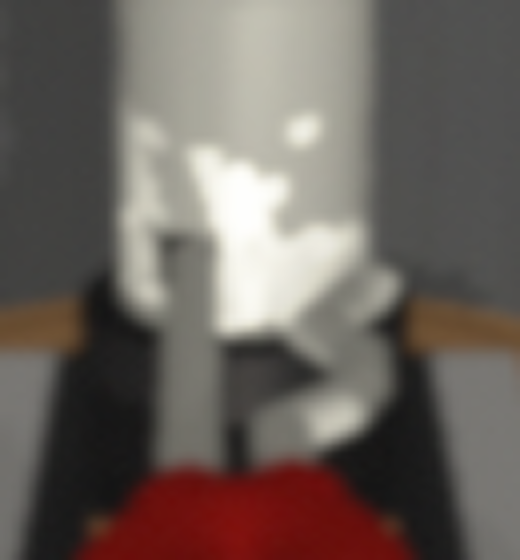

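```bash
python3 - <<'E'
from workcell import *
from h import *
r=movel(W(-.0387,.0003,.136),velocity=.012,stop_force=3)
s=observe();print(r,s['clock'],D(s['position']),s['contact_force'],s['ft_torque'])
z=min(D(s['position'])[2],.1395)
# drag
for y in (.0015,.0030,.0042):
    r=movel(W(-.0387,y,z),velocity=.015,stop_force=10)
    s=observe();print(r,s['clock'],D(s['position']),D(s['contact_force']+C),s['ft_torque'])
    if r: break
import pickle
w=get_calibration('wrist');im=camera('wrist')[:,:,::-1]
cv2.imwrite('pics/k.png',im);pickle.dump(w,open('k.pkl','wb'))
cv2.imwrite('pics/k1.png',cv2.resize(im[190:270,285:350],None,fx=8,fy=7,interpolation=cv2.INTER_CUBIC))
E
```

```text
True 13.8917 [-0.03870431  0.0006972   0.13610953] [ 1.27574957  1.16668679 -0.64545105] [ 0.35109283 -0.29454791  0.03565818]
False 14.1417 [-0.03869202  0.00128446  0.1360339 ] [-0.09296855 -1.42689844  0.60022881] [-0.28478477 -0.1305649  -0.05447513]
False 14.3917 [-0.03877433  0.00232584  0.13597299] [ 1.1155646  -3.99819748 -0.51656605] [-1.18700935  0.16939658 -0.00235933]
False 14.6417 [-0.03879056  0.0034912   0.13598556] [-0.20346314 -5.21539977 -0.83233723] [-1.3679856   0.1943517  -0.05458095]
```

View pics/k1.png

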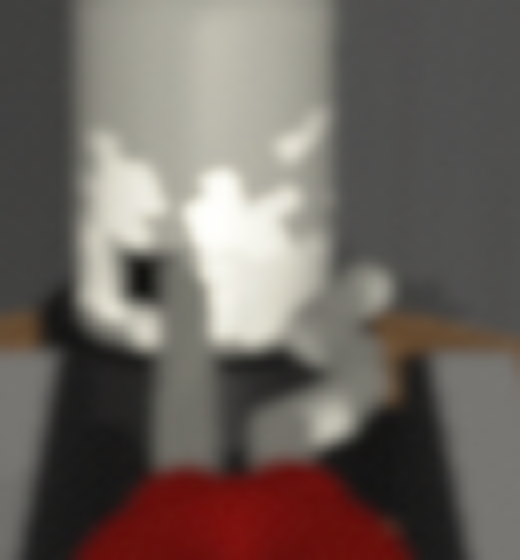

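```bash
python3 - <<'E'
from workcell import *
from h import *
s=observe();print(s['clock'],D(s['position']),D(s['contact_force']+C),s['ft_torque'],s['opening'])
o=[cv2.imread(f'pics/{n}.png')[190:290,275:365] for n in 'gik']
cv2.imwrite('pics/cmp.png',cv2.resize(np.hstack(o),None,fx=2.95,fy=5,interpolation=cv2.INTER_CUBIC))
s=camera('side')[:,:,::-1]
cv2.imwrite('pics/ks1.png',cv2.resize(s[180:280,320:420],None,fx=6,fy=6,interpolation=cv2.INTER_CUBIC))
E
```

```text
14.6917 [-0.03877389  0.00348238  0.13598983] [ 0.68289761 -5.06508089  0.02114848] [-1.30095526  0.24489813 -0.00756519] 0.2236480280249107
```

View pics/cmp.png

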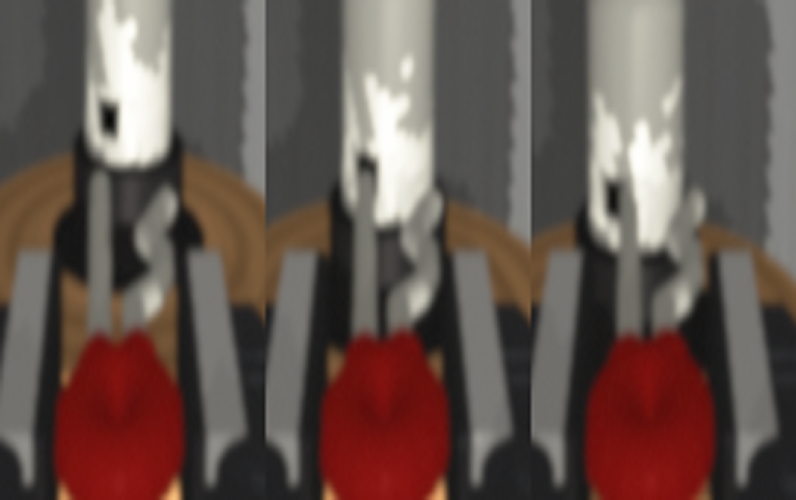

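View pics/ks1.png

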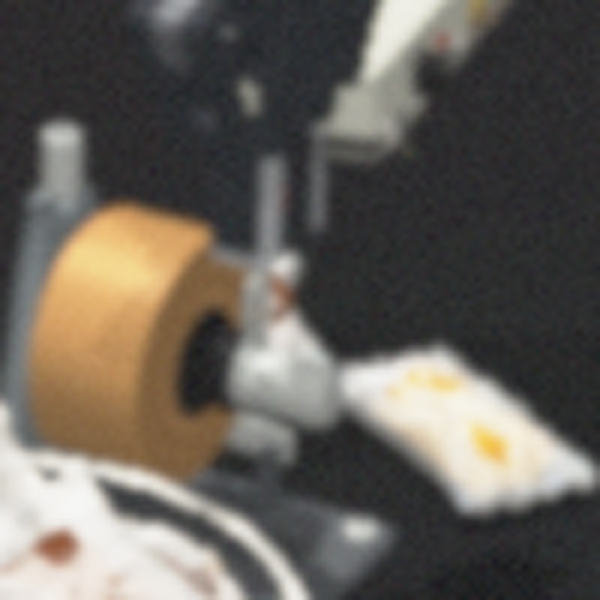

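```bash
python3 - <<'E'
from workcell import *
from h import *
import pickle
for y in (.0052,.0062,.0072):
    r=movel(W(-.0387,y,.136),velocity=.015,stop_force=10)
    s=observe();print(r,s['clock'],D(s['position']),D(s['contact_force']+C),s['ft_torque'])
    if r: break
w=get_calibration('wrist');im=camera('wrist')[:,:,::-1]
cv2.imwrite('pics/l.png',im);pickle.dump(w,open('l.pkl','wb'))
cv2.imwrite('pics/l1.png',cv2.resize(im[190:270,285:350],None,fx=8,fy=7,interpolation=cv2.INTER_CUBIC))
E
```

```text
False 14.9917 [-0.03874468  0.00446546  0.13590713] [-0.30329269 -4.92772895 -0.02354677] [-1.36300687  0.29359229  0.00139168]
False 15.2417 [-0.03880565  0.00479113  0.13580883] [ 1.23956267 -6.24734622 -0.76101183] [-1.87317589  0.43610206 -0.00988376]
False 15.4917 [-0.03891048  0.00563244  0.13561349] [ 0.90615574 -7.62408257 -1.71492308] [-1.95689376  0.38224717 -0.02236192]
```

View pics/l1.png

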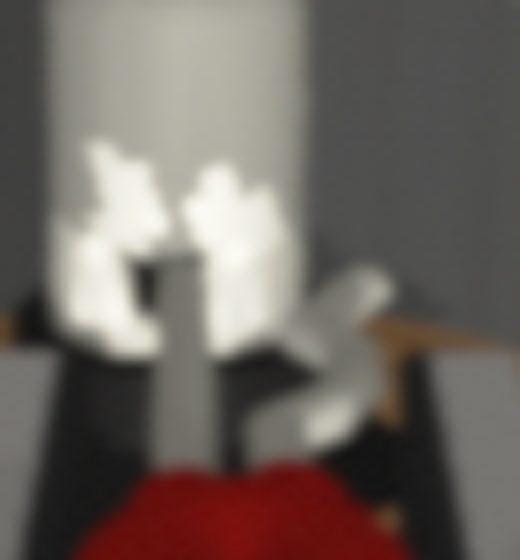

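```bash
python3 - <<'E'
from workcell import *
from h import *
import pickle
movel(W(-.0387,.0047,.1355),velocity=.02)
s=observe();print(s['clock'],D(s['position']),D(s['contact_force']+C),s['ft_torque'])
r=movel(W(-.0387,.0047,.127),velocity=.015,stop_force=5)
s=observe();print(r,s['clock'],D(s['position']),D(s['contact_force']+C),s['ft_torque'])
w=get_calibration('wrist');im=camera('wrist')[:,:,::-1]
cv2.imwrite('pics/m.png',im);pickle.dump(w,open('m.pkl','wb'))
cv2.imwrite('pics/m1.png',cv2.resize(im[190:270,285:350],None,fx=8,fy=7,interpolation=cv2.INTER_CUBIC))
E
```

```text
15.8167 [-0.03887976  0.0047627   0.13538198] [ 0.66948161 -2.04387367 -0.59964938] [-0.68243421  0.16233435  0.01256146]
False 16.5333 [-0.03886782  0.00465358  0.12679968] [ 0.7659223  -2.46971532 -1.94828084] [-0.7144568   0.15447345 -0.01851601]
```

View pics/m1.png

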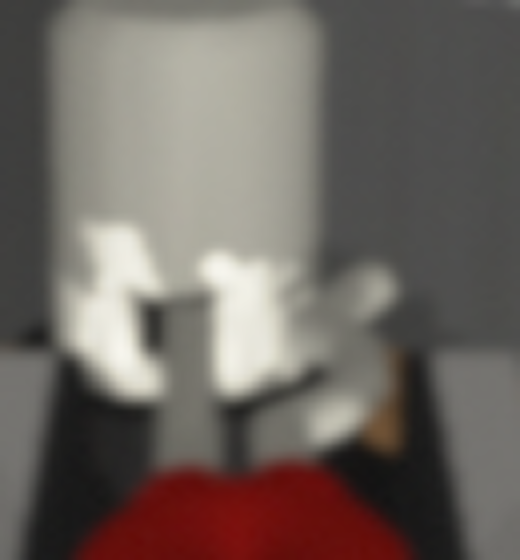

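```bash
python3 - <<'E'
from workcell import *
from h import *
import pickle
for z in np.arange(.125,.1165,-.0015):
    r=movel(W(-.0387,.0046,z),velocity=.015,stop_force=9)
    s=observe();print(r,round(s['clock'],2),D(s['position']).round(5),D(s['contact_force']+C).round(2),s['ft_torque'].round(2))
    if r or s['contact_force'][2]>13: break
w=get_calibration('wrist');im=camera('wrist')[:,:,::-1]
cv2.imwrite('pics/n.png',im)
cv2.imwrite('pics/n1.png',cv2.resize(im[190:270,285:350],None,fx=8,fy=7,interpolation=cv2.INTER_CUBIC))
E
```

```text
False 16.87 [-0.03873  0.0046   0.12485] [ 0.3  -2.01 -2.01] [-0.73 -0.04  0.01]
False 17.12 [-0.0387   0.00463  0.1234 ] [ 1.32 -3.14 -1.98] [-0.75 -0.04  0.02]
False 17.37 [-0.0386   0.00462  0.12197] [ 0.62 -3.02 -0.53] [-0.77 -0.08 -0.04]
False 17.62 [-0.03855  0.00469  0.12045] [ 1.86 -2.78 -0.37] [-0.71 -0.29  0.01]
False 17.87 [-0.03848  0.00495  0.11912] [ 1.91 -0.11  2.  ] [-0.35 -0.36  0.  ]
False 18.12 [-0.03867  0.00498  0.11751] [2.05 0.26 0.18] [-0.15 -0.36 -0.02]
```

View pics/n1.png

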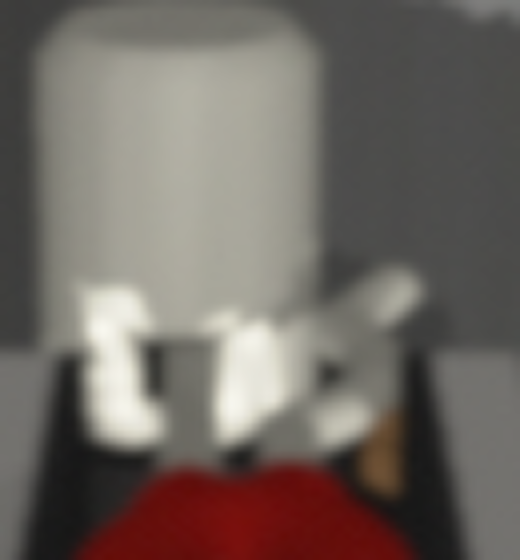

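```bash
python3 - <<'E'
from workcell import *
from h import *
import pickle
for z in np.arange(.1163,.1085,-.0012):
    r=movel(W(-.0387,.0047,z),velocity=.012,stop_force=10)
    s=observe();print(r,round(s['clock'],2),D(s['position']).round(5),D(s['contact_force']+C).round(2),s['ft_torque'].round(2),s['opening'].round(3))
    if r or s['contact_force'][2]>13: break
w=get_calibration('wrist');im=camera('wrist')[:,:,::-1]
cv2.imwrite('pics/o.png',im)
cv2.imwrite('pics/o1.png',cv2.resize(im[190:270,285:350],None,fx=8,fy=7,interpolation=cv2.INTER_CUBIC))
E
```

```text
Traceback (most recent call last):
AttributeError: 'float' object has no attribute 'round'
```

```bash
python3 - <<'E'
from workcell import *
from h import *
import pickle
for z in np.arange(.1153,.1085,-.0012):
    r=movel(W(-.0387,.0047,z),velocity=.012,stop_force=10)
    s=observe();print(r,round(s['clock'],2),D(s['position']).round(5),D(s['contact_force']+C).round(2),s['ft_torque'].round(2),round(s['opening'],3))
    if r or s['contact_force'][2]>13: break
w=get_calibration('wrist');im=camera('wrist')[:,:,::-1]
cv2.imwrite('pics/o.png',im)
cv2.imwrite('pics/o1.png',cv2.resize(im[190:270,285:350],None,fx=8,fy=7,interpolation=cv2.INTER_CUBIC))
E
```

```text
False 18.67 [-0.03881  0.00488  0.11515] [2.04 0.68 1.41] [ 0.07 -0.47 -0.02] 0.221
False 18.92 [-0.03897  0.00481  0.11378] [ 1.15  0.37 -0.45] [ 0.19 -0.41 -0.02] 0.216
False 19.17 [-0.03905  0.00473  0.11253] [ 0.36  1.59 -1.65] [ 0.3  -0.4  -0.02] 0.215
False 19.42 [-0.03907  0.00469  0.1113 ] [ 2.05  2.64 -3.61] [ 0.32 -0.38  0.02] 0.222
False 19.67 [-0.03894  0.00463  0.11022] [-0.05  0.71 -4.37] [ 0.31 -0.23  0.01] 0.221
False 19.92 [-0.03877  0.00461  0.10921] [ 0.43  0.7  -1.98] [ 0.18 -0.16  0.04] 0.217
```

View pics/o1.png

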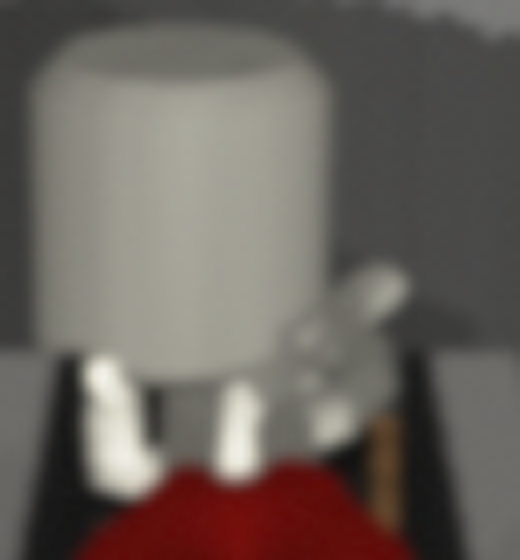

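```bash
python3 - <<'E'
from workcell import *
from h import *
import pickle
for z in np.arange(.1085,.0995,-.0006):
    r=movel(W(-.0387,.0046,z),velocity=.008,stop_force=7)
    s=observe();print(r,round(s['clock'],2),D(s['position']).round(5),D(s['contact_force']+C).round(2),s['ft_torque'].round(2))
    if r or s['contact_force'][2]>6: break
w=get_calibration('wrist');im=camera('wrist')[:,:,::-1]
cv2.imwrite('pics/p.png',im)
cv2.imwrite('pics/p1.png',cv2.resize(im[190:270,285:350],None,fx=8,fy=7,interpolation=cv2.INTER_CUBIC))
E
```

```text
False 20.22 [-0.03868  0.00455  0.10851] [-0.65  0.26 -2.21] [ 0.14 -0.09 -0.03]
False 20.47 [-0.03869  0.00451  0.1079 ] [-0.39  0.86 -1.02] [ 0.11 -0.11 -0.06]
False 20.72 [-0.03876  0.0045   0.10724] [-0.23 -0.15 -0.67] [ 0.07 -0.01 -0.  ]
False 20.97 [-0.03865  0.00457  0.1067 ] [ 0.1   0.36 -0.39] [-0.04 -0.06  0.  ]
False 21.22 [-0.03857  0.00461  0.10622] [ 0.63 -0.21  1.27] [-0.04  0.   -0.05]
False 21.47 [-0.03839  0.00466  0.10581] [-0.05 -1.51  4.08] [-0.04  0.1  -0.03]
False 21.72 [-0.03819  0.00473  0.10546] [ 0.19 -0.41  6.76] [-0.15 -0.01  0.02]
```

View pics/p1.png

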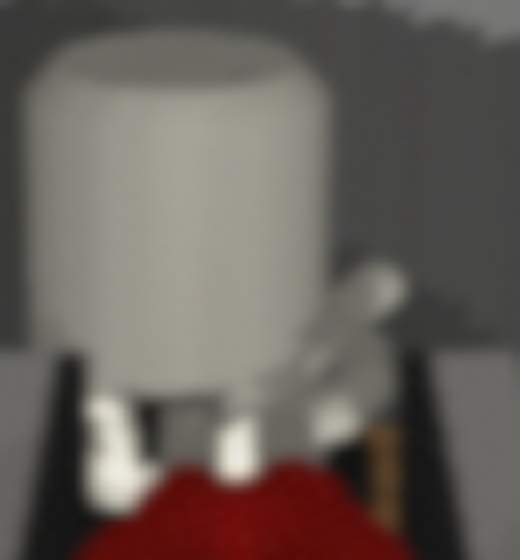

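```bash
python3 - <<'E'
from workcell import *
from h import *
import pickle
movel(W(-.0387,.0046,.1056),velocity=.01)
s=observe();print(D(s['position']),s['contact_force'])
grip(.45)
s=observe();print(D(s['position']),s['contact_force'])
movel(W(-.0387,.0046,.14),velocity=.06)
movel(W(-.0450,.0046,.24),velocity=.15)
w=get_calibration('wrist');im=camera('wrist')[:,:,::-1];s=camera('side')[:,:,::-1]
pickle.dump(w,open('q.pkl','wb'));cv2.imwrite('pics/q.png',im);cv2.imwrite('pics/qs.png',s)
cv2.imwrite('pics/q1.png',cv2.resize(im[150:280,260:380],None,fx=6,fy=4.5,interpolation=cv2.INTER_CUBIC))
cv2.imwrite('pics/qs1.png',cv2.resize(s[180:280,320:420],None,fx=6,fy=6,interpolation=cv2.INTER_CUBIC))
print(observe()['clock'])
E
```

```text
[-0.03848222  0.00463632  0.10580662] [-0.36138549  0.22463317  5.1681443 ]
[-0.03900045  0.00452939  0.10529417] [-0.216367   -0.34812228 -0.34356329]
23.9833
```

View pics/q1.png

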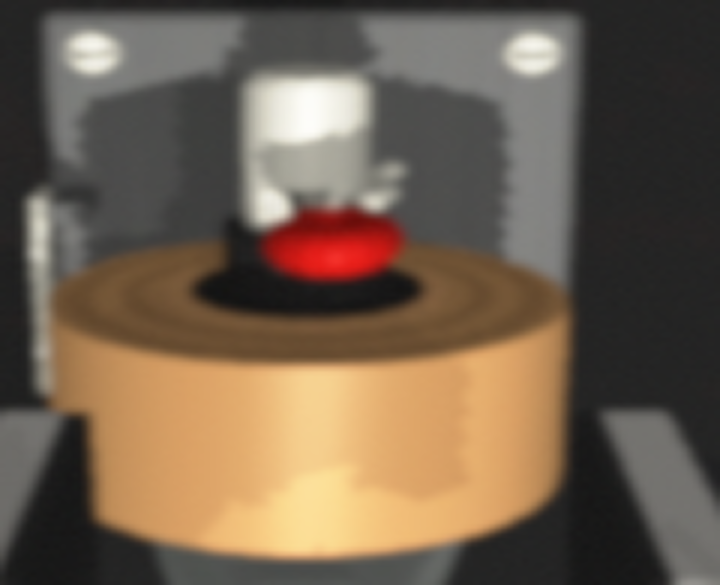

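View pics/qs1.png

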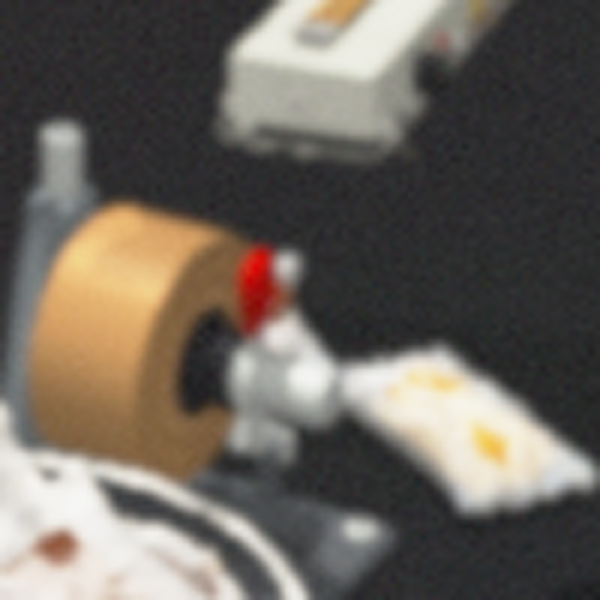

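View pics/q.png

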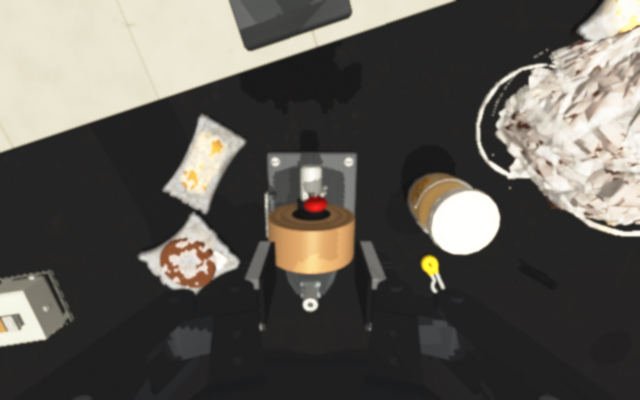

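```bash
python3 - <<'E'
from workcell import *
from h import *
import pickle
w=pickle.load(open('q.pkl','rb'));cs=get_calibration('side')
ra=[]
for f,c,(x0,x1,y0,y1) in(('pics/q.png',w,(290,350,180,230)),('pics/qs.png',cs,(350,375,215,240))):
    im=cv2.imread(f).astype(int);m=((im[:,:,2]>90)&(im[:,:,1]<60)&(im[:,:,0]<70));k=np.zeros_like(m);k[y0:y1,x0:x1]=m[y0:y1,x0:x1]
    ys,xs=np.nonzero(k);u=(xs.mean(),ys.mean());print(u,len(xs));ra.append(ray(c,u))
x,r=tri(ra);print(D(x),r)
f=lambda x,y:(260+x/6,150+y/4.5)
print(D(onz(w,f(52,305),.08)),D(onz(w,f(570,305),.08)))
E
```

```text
(np.float64(315.3645484949833), np.float64(204.12040133779263)) 299
(np.float64(362.2258064516129), np.float64(227.3709677419355)) 62
[-0.03633375  0.00397014  0.11168394] [np.float64(0.00010004447526302844), np.float64(0.00010004447526303035)]
[-0.0128186  -0.04123348  0.08      ] [-0.01276527  0.04232715  0.08      ]
```

```bash
python3 - <<'E'
from workcell import *
print(finish_job(), observe()['clock'])
E
```

```text
the job is handed in; nothing more can be done
the job is handed in; nothing more can be done
```

I pushed the roll home against the shoulder. I then drew the red-headed clip from its socket, put its tip in the leaning cross-hole (about 0.5 rad to -y) and turned the axle upright with it. I pushed the clip down until it snapped round the axle, let go and backed away. The job was handed in at about 24 s.

**Checks that agreed**
- **Roll:** a second push did not move it any further, and the cross-hole was uncovered afterwards.
- **Clip push:** as the bent leg closed, the vertical force swung to about 4 N of pull. It then rose steeply to 6.8 N at home, where I stopped, well under 20 N.
- **Clip after release:** the cameras put the head at 112 mm high against 114 mm for home. The same measurement read about 2.5 mm low when the clip was parked.
- **Surroundings:** the jar and both cakes look undisturbed in the last picture.

**Checks that disagreed slightly**
- **Roll face:** it measured -14.7 mm and later -12.8 mm in the dispenser frame. From the seen hole position I would expect about -16 mm, so the difference is not on the short side.
- **Tip depth:** my estimate of how deep the tip sat in the mouth was uncertain by a few millimetres. The drag force, and then the axle turning, showed that the tip was engaged.

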